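# Weigh two look-alike torch cells and load the heavier one

### The arm

A 6-joint arm with a two-finger parallel gripper is mounted at the origin on the work surface. World frame = base frame: x ahead of the robot, y to its left, z up, the work surface at z = 0. Lengths are in m, angles in rad, forces in N, time in s.
With the tool pointing down it reaches from about 0.3 to 0.875 m from the base axis. Payload 4.2 kg.
Tool frame: the origin (TCP) lies midway between the tips of the shut fingers; the grasp point (between the pads) lies 19 mm behind it; z points along the fingers, y is the line along which they close (so a half turn about z gives the same grasp; the last joint's range is limited). The gripper opens to 85 mm and grips with 20 to 120 N. Pads are 22 mm wide; open, the fingers measure 114 mm over their backs; the gripper's body (76 mm by 85 mm) begins 54 mm behind the grasp point. The pads swing forward as they close: fully open they stand 13 mm farther back than shut.
Start: joints at [-1.344, 0.32, 1.565, -0, 1.257, -0.02], TCP at [0.14, -0.558, 0.231] pointing down, gripper open.
Joint ranges: [-3.11, 3.11], [-0.84, 2.01], [0.21, 2.61], [-1.34, 4.49], [0.05, 2.63], [-2.56, 2.56]. Speed limits (rad/s): [2.57, 2.57, 3.14, 3.14, 3.14, 3.14].

### API

Orientations are given as [roll, pitch, yaw] about the fixed x, y, z axes, in that order (R = Rz(yaw) Ry(pitch) Rx(roll)).
In Python, from rig import env, readout, cams, job, trace gives the robot as it stands. Calls block until the motion is done:
- env.reach(position, orientation): joint-space move of the TCP to a pose.
- env.move_l(position, rotation=None, feed=0.15): straight line of the TCP; rotation=None keeps the orientation; feed is the mean speed in m/s.
- env.move_j(angles): joint-space move.
- env.open_gripper() and env.grab(): open the fingers fully, or close them until they stop; the grip force is fixed at half the most.
- env.pause(seconds).
- env.ik(position, orientation): joint angles nearest the present ones, or None.
- readout.get_state(): the state.
- cams.get_image(name): name is "scene" or "top" or "wrist"; returns a dict with "frame" (480x640x3 uint8, blue, green, red), "range_z" (480x640 float32, m along the optical axis (not along the pixel's ray), 0 where there is no reading), "camera_matrix" (3x3 intrinsics, pixels), "cam_to_world" (4x4, takes a point from camera to world coordinates). Camera axes: x right, y up, looking along -z (the intrinsics and any distortion apply to the point x, -y, -z); pixel columns grow to the right and rows downward; lengths in m; the calibration is good to about 2 mm. A picture is of the moment at which its call begins.
A pose or a line that the arm cannot do raises env.PlanningError and nothing moves.
- job.finish_job(): hands the job in; it is judged then, once.
Trained networks look in a picture, given as the dict that the camera call returned (one of the last four; its "shot" number tells which), for a name from the list of things; names that differ only in an ending like _2 or _b are one class to them, and where a whole thing is asked for, a point or a joint stands for the part that bears it (a point fixed in the world has none). Each returns a list of dicts, best first, with "conf" (0 to 1); they miss things now and then, are a little off and sometimes report something else, mostly with a low value. They report only what shows in the picture. A call takes as long as a camera call. They do not tell look-alikes from the thing itself.
- trace(picture, target): "pixels" (480x640 bool, what is visible of it) and "rect" ([left, top, right, bottom] in pixels, round what is visible of it).
The state is a dict: "time_s": time; "qpos": joint angles; "dq": joint speeds; "joint_torque": joint torques, N m; "position": TCP position; "ee_rot": TCP orientation; "ft_force": force on the tool from outside, world axes, zero at the start; "moment": the same for the moment, N m; "gripper_width": finger opening in m; "grasp_force": force on a finger pad.
Only numpy, scipy, OpenCV 4.12 (cv2) and the standard library are available. Lean on these libraries where they do the work, as an engineer would, in place of code of your own. Each camera call takes 0.05 s, during which the arm holds its last target. There are 200 camera calls.

### The job

Only one of the two look-alike D-size cells is a full-weight one: stand them upright on opposite pans of the little balance, let go, and see which side drops. Put that heavier cell, nub up, into the open tail of the torch and press it gently but fully home, leaving the lighter cell standing on its pan. The torch is clamped somewhere along the track of its stand, so feel for its mouth rather than forcing the cell down, and leave the bell, the coaster and the keys alone.

Things in the scene. Friction and masses are not known exactly. Their poses are not given: they have to be found in the camera images.
- cell_1_mid (a point): One of two look-alike D-size cells: grey cylinder 34 mm in diameter, 61 mm tall with its 10 mm wide, 2.5 mm high nub, foot edge chamfered 1 mm. Starts upright on the table, nub up. The point is its centre, 30.5 mm above the foot; z runs to the nub. One weighs about 140 g, the other about 65 g; the starting places do not tell which. To load the torch, hold the upper 25 mm.
- cell_2_mid (a point): The other cell; same look, size and point as the first.
- balance: Fixed foot of the pivot balance, 90 by 110 mm, origin at the centre of its underside on the table; its y axis runs along the beam (when level), to the left pan. The beam turns about a pin 45 mm above the table. The balance is light work: it must not be loaded with more than 20 N.
- beam (a joint): Tilt of the beam, rad: 0 level, positive when the left pan is down, negative when the right pan is down; stops at +-0.06; a cell on a dropped pan leans as much, outwards along the beam. A weak spring levels it when both pans are empty; one cell alone, or the difference of the two, takes it to the stop.
- pan_left (a point): Centre of the inner floor of the left pan (100 mm from the pivot on the balance's +y side, 55 mm above the table when level), z up out of the pan. Shallow steel dish, flat inside floor about 56 mm wide, rim 4 mm above the floor; it tilts with the beam and moves up or down by 6 mm.
- pan_right (a point): The same for the right pan, on the balance's -y side.
- stand: Fixed wooden stand with a track, 170 mm (x) by 90 mm (y), side rails up to 28 mm above the table; origin at the centre of its underside, x along the track. A yellow torch stands in it lens down: head 60 mm in diameter up to 32 mm above the table, tapering into an upright tube of 45 mm outer diameter, open at the top. Stand and torch must not be loaded with more than 25 N.
- mouth_line (a point): Point of the stand (not of the torch) over the middle of the track, 84 mm above the table, level with the torch's mouth. The torch's axis lies on the track's centre line but anywhere from -26 to +26 mm from this point along the stand's x; that is not measured. It is clamped there and does not slide. Its bore is 37.6 mm in diameter.
- home_line (a point): Point of the stand under the former, 54 mm above the table: the height of the foot of a cell that is fully home (centre at 84.5 mm, top at 115 mm, 31 mm standing out of the mouth). In the bore a stiff contact plate starts 22 to 26 mm below the mouth, yields downwards at about 5 N, stays where it is pushed, and meets a hard stop at this height, 30 mm below the mouth.
- bell: Steel bell the size of a thimble, 22 mm wide, 25 mm tall, loose; origin under its centre. Leave alone.
- coaster: Chunky ceramic coaster, 96 mm wide, 10 mm thick, loose; origin under its centre. Leave alone.
- keys: Two house keys on a clip, lying flat, about 110 mm long, 45 mm wide and 7 mm thick, loose; origin near the middle, on the table. Leave alone.
Mind the look-alikes: they are no part of the job. Leave any green or purple look-alike of the part that bears cell_1_mid alone.

How it is judged:
By the outcome, as a careful person would: the job done as asked, in the order asked, and still so for the second after the job is handed in, with the robot touching nothing.
It also fails if it takes over 72 s, if anything falls off the work surface, if the arm or the gripper's body presses on something with over 40 N, if the wrist force passes 120 N, or if a joint passes its speed limit or range.

## Working session

There is one attempt and no reset: what is moved stays moved. The work goes in short steps, each a Python script; the robot and the scene stay as the last script left them, time stands still between calls to the robot, and variables do not carry over. Pictures are saved under pics/ and viewed, at most 10 in all, crops included, and the job is handed in when it is done.

```bash
ls; mkdir -p pics; cat > h.py <<'E'
import numpy as np, cv2
from rig import env, readout, cams, job, trace
def cloud(im):
    Z=im["range_z"]; K=np.array(im["camera_matrix"]); T=np.array(im["cam_to_world"])
    v,u=np.mgrid[0:Z.shape[0],0:Z.shape[1]]
    P=np.stack([(u-K[0,2])/K[0,0]*Z,-(v-K[1,2])/K[1,1]*Z,-Z,np.ones_like(Z)],-1)
    W=(P@T.T)[...,:3]; W[Z<=0]=np.nan
    return W
E
python3 - <<'E'
from h import *
t=cams.get_image("top"); s=cams.get_image("scene")
cv2.imwrite("pics/top.png",t["frame"]); cv2.imwrite("pics/scene.png",s["frame"])
print(t.keys(), t["camera_matrix"], t["cam_to_world"])
for im in (t,s):
    W=cloud(im)
    for n in ["cell_1_mid","balance","beam","pan_left","stand","bell","coaster","keys"]:
        for d in trace(im,n):
            m=d["pixels"]; p=W[m]; p=p[~np.isnan(p[:,0])]
            print(n,round(d["conf"],2),np.round(d["rect"]),len(p),np.round(np.median(p,0),3) if len(p) else "",np.round(np.percentile(p[:,2],[2,98]),3) if len(p) else "")
print(readout.get_state())
E
```

```text
pics
dict_keys(['frame', 'range_z', 'camera_matrix', 'cam_to_world', 'shot']) [[480.24144493   0.         318.98997298]
 [  0.         480.24144493 242.60068653]
 [  0.           0.           1.        ]] [[ 0.02132033  0.99890595 -0.04162144  0.48946055]
 [-0.99935631  0.02249436  0.02794571  0.00217326]
 [ 0.02885139  0.04099884  0.99874256  1.17734373]
 [ 0.          0.          0.          1.        ]]
cell_1_mid 0.75 [403. 275. 424. 293.] 223 [ 0.444 -0.246  0.057] [0.008 0.062]
cell_1_mid 0.61 [382. 311. 397. 323.] 214 [ 0.364 -0.196  0.058] [0.01  0.063]
cell_1_mid 0.59 [370. 269. 386. 287.] 225 [ 0.452 -0.168  0.058] [-0.001  0.062]
cell_1_mid 0.51 [341. 272. 351. 282.] 144 [ 0.455 -0.096  0.058] [0.042 0.063]
balance 0.88 [238. 179. 357. 230.] 3132 [0.625 0.026 0.05 ] [0.008 0.06 ]
beam 0.85 [239. 179. 353. 231.] 1759 [0.627 0.024 0.055] [0.045 0.061]
pan_left 0.75 [241. 177. 354. 231.] 1776 [0.626 0.015 0.055] [0.011 0.061]
bell 0.47 [288. 284. 293. 289.] 55 [0.431 0.04  0.015] [0.001 0.026]
bell 0.22 [241. 178. 352. 230.] 1709 [0.626 0.031 0.055] [0.046 0.061]
coaster 0.62
[... 961 characters left out ...]

{'time_s': 0.9, 'qpos': array([-1.34404607e+00,  3.19590774e-01,  1.56450262e+00,  4.11794613e-08,
        1.25738213e+00, -2.00087711e-02]), 'dq': array([-1.14234917e-03,  2.10754175e-03, -9.25762343e-05,  1.32547938e-03,
        1.62767068e-03,  2.92313666e-04]), 'joint_torque': array([-9.11992647e-04, -4.15401757e+01, -2.34425747e+01, -2.96280878e-04,
        3.08195840e-04,  2.40711238e-06]), 'position': array([ 0.14045078, -0.5576012 ,  0.23134223]), 'ee_rot': array([3.14147554e+00, 2.30443340e-06, 2.46759012e-01]), 'ft_force': array([ 1.4876304 , -0.58907555, -0.32177272]), 'moment': array([0.01734223, 0.04458853, 0.07392456]), 'grasp_force': 0.0, 'gripper_width': 0.08536058463614449}
```

View pics/top.png

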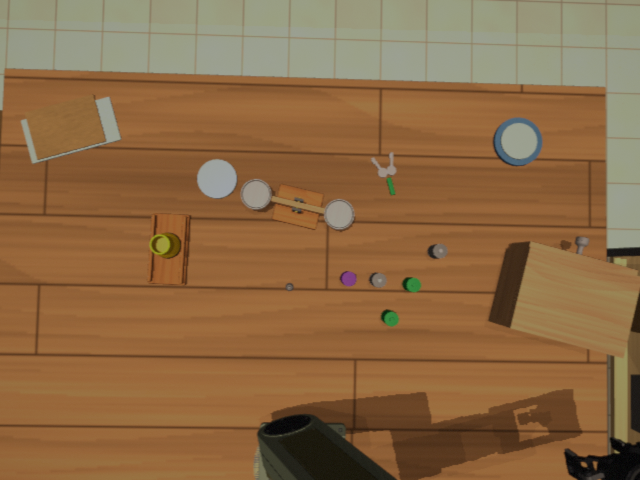

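View pics/scene.png

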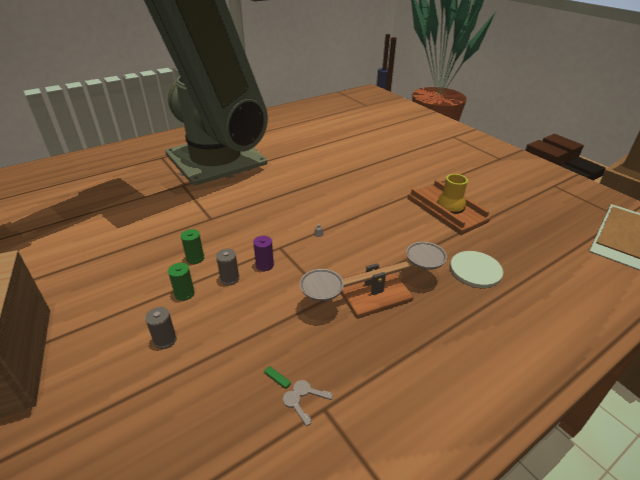

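The top view shows the candidates for a cell: grey at (379,280), grey at (439,251), green at (413,285) and (391,318), and purple at (349,278). The keys' green fob is at (391,187). By the description the two grey ones are the cells. The pans are at (257,194) and (339,214), the torch at (163,245), the bell at (289,287), the coaster at (217,179) and the keys at (386,170).

```bash
cat > m.py <<'E'
from h import *
t=cams.get_image("top"); s=cams.get_image("scene")
W=cloud(t); S=cloud(s)
cv2.imwrite("pics/crop.png",cv2.resize(t["frame"][225:345,320:480],None,fx=5,fy=5,interpolation=cv2.INTER_CUBIC))
def near(C,x,y,r,z0,z1):
    p=C.reshape(-1,3); p=p[~np.isnan(p[:,0])]
    return p[(np.hypot(p[:,0]-x,p[:,1]-y)<r)&(p[:,2]>z0)&(p[:,2]<z1)]
def mid(p): (c,r)=cv2.minEnclosingCircle(p[:,:2].astype(np.float32)); return np.round([*c,r],4)
for nm,(u,v) in dict(A=(379,280),B=(439,251),g1=(413,285),g2=(391,318),pu=(349,278)).items():
    w=W[v,u]
    for C in (W,S):
        p=near(C,w[0],w[1],.03,.053,.066); print(nm,len(p),np.round(p.mean(0),4) if len(p) else '',mid(p) if len(p) else '', t["frame"][v,u])
for nm,(u,v) in dict(P1=(257,194),P2=(339,214)).items():
    w=W[v,u]
    for C in (W,S):
        p=near(C,w[0],w[1],.045,.045,.07); f=near(C,w[0],w[1],.02,.045,.07)
        print(nm,len(p),mid(p),np.round(f[:,2].mean(),4))
for C,n in ((W,"top"),(S,"scene")):
    p=near(C,.54,.315,.13,.022,.032); r=cv2.minAreaRect(p[:,:2].astype(np.float32)); print("rails",n,len(p),r)
    p=near(C,.54,.315,.13,.004,.032); r=cv2.minAreaRect(p[:,:2].astype(np.float32)); print("standall",n,len(p),r)
    p=near(C,.54,.315,.13,.075,.09); print("torch rim",n,len(p),mid(p),p[:,2].max())
    p=near(C,.627,.024,.075,.005,.02); r=cv2.minAreaRect(p[:,:2].astype(np.float32)); print("balance foot",n,len(p),r)
for d in trace(t,"stand"): print(d["conf"],d["rect"])
E
python3 m.py
```

```text
A 169 [ 0.4521 -0.1694  0.0585] [ 0.4519 -0.1693  0.0172] [137 150 156]
A 226 [ 0.4545 -0.1732  0.0574] [ 0.4527 -0.1726  0.018 ] [137 150 156]
B 168 [ 0.5239 -0.312   0.0586] [ 0.5248 -0.3123  0.0175] [115 126 139]
B 358 [ 0.5264 -0.3155  0.0577] [ 0.5242 -0.3157  0.018 ] [115 126 139]
g1 170 [ 0.4431 -0.2507  0.0585] [ 0.4429 -0.2513  0.0174] [ 60 131  53]
g1 257 [ 0.4454 -0.2541  0.0574] [ 0.4436 -0.2533  0.0178] [ 60 131  53]
g2 168 [ 0.3632 -0.1994  0.0585] [ 0.3629 -0.2002  0.0173] [ 61 130  52]
g2 191 [ 0.3646 -0.2034  0.0573] [ 0.3616 -0.2039  0.0193] [ 61 130  52]
pu 166 [ 0.454  -0.0987  0.0583] [ 0.4541 -0.099   0.0171] [127  64 127]
pu 197 [ 0.4563 -0.1025  0.0574] [ 0.4549 -0.1016  0.0177] [127  64 127]
P1 761 [0.6471 0.116  0.0425] 0.0549
P1 929 [0.6431 0.1151 0.0414] 0.0542
P2 734 [ 0.6058 -0.0689  0.0389] 0.0545
P2 1140 [ 0.6062 -0.0707  0.0405] 0.0543
rails top 499 ((0.515949010848999, 0.3335683047771454), (0.0836823433637619, 0.15961958467960358), 88.34827423095703)
standall top 2359 ((0.540115237236023, 0.31564560532569885), (0.252423495054245, 0.24919477105140686), 36.87370681762695)
torch rim top 135 [0.523  0.3329 0.0236] 0.08838344812991683
balance foot top 1313 ((0.6286075115203857, 0.02101770043373108), (0.1345071643590927, 0.1369638442993164), 58.36027908325195)
rails scene 480 ((0.515016496181488, 0.3297416865825653), (0.08538881689310074, 0.16150906682014465), 87.65453338623047)
standall scene 1794 ((0.5154630541801453, 0.32773512601852417), (0.08895637840032578, 0.17349804937839508), 89.09030151367188)
torch rim scene 185 [0.5244 0.3297 0.0246] 0.08450213200417661
balance foot scene 1713 ((0.6259276270866394, 0.021906200796365738), (0.11101467907428741, 0.09231071919202805), 77.82247924804688)
0.68 [144.1, 212.0, 186.4, 285.2]
```

View pics/crop.png

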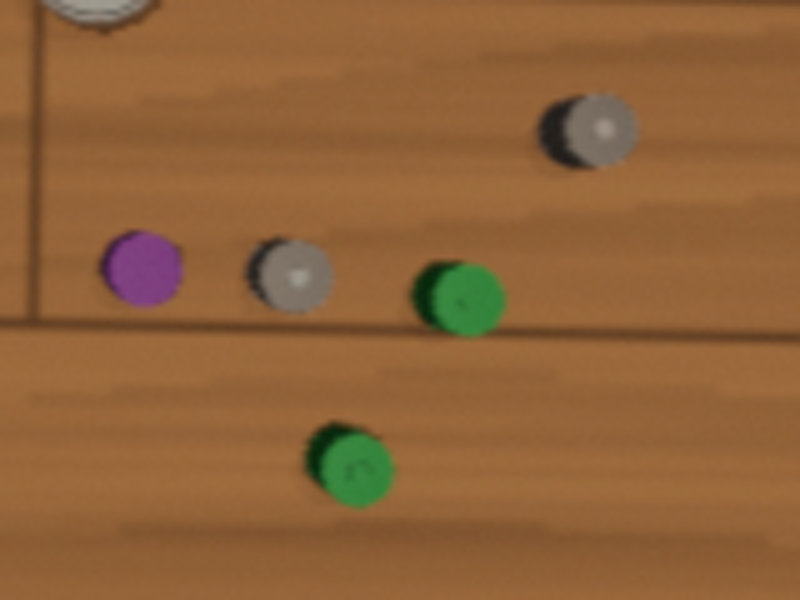

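The crop confirms two plain grey cells with light nubs, at crop (298,275) and (600,130), which is (379,280) and (440,251) in the full picture. Next I hover over the first one, check its position with the wrist camera, then grasp and weigh it.

```bash
cat >> h.py <<'E'
YB=np.deg2rad(-12.3); YAW=YB+np.pi/2
DN=[np.pi,0,YAW]
bx=np.array([np.cos(YB),np.sin(YB)]); by=np.array([-np.sin(YB),np.cos(YB)])
C=np.array([.626,.0225]); PL=C+.1*by; PR=C-.1*by
from scipy.spatial.transform import Rotation as Ro
def tilt(a): # tool down, leaned by a about balance x: top moves towards +by for a<0
    return (Ro.from_rotvec(a*np.array([*bx,0]))*Ro.from_euler('xyz',DN)).as_euler('xyz')
def F(n=10,dt=.02):
    f=[]
    for _ in range(n): f.append(readout.get_state()["ft_force"]); env.pause(dt)
    return np.mean(f,0)
def st(tag=""):
    s=readout.get_state(); print(tag,"t",round(s["time_s"],2),"p",np.round(s["position"],4),"w",round(s["gripper_width"],4),"g",round(s["grasp_force"],1),"f",np.round(s["ft_force"],2))
def near(Cl,x,y,r,z0,z1):
    p=Cl.reshape(-1,3); p=p[~np.isnan(p[:,0])]
    return p[(np.hypot(p[:,0]-x,p[:,1]-y)<r)&(p[:,2]>z0)&(p[:,2]<z1)]
def mid(p):
    (c,r)=cv2.minEnclosingCircle(p[:,:2].astype(np.float32)); return np.round([*c,r],4)
E
python3 - <<'E'
from h import *
env.reach([.4525,-.171,.17],DN); st("hover")
w=cams.get_image("wrist"); cv2.imwrite("pics/w1.png",w["frame"]); Wc=cloud(w)
for n,x,y in (("A",.4525,-.171),("g1",.444,-.252),("pu",.454,-.1)):
    p=near(Wc,x,y,.03,.053,.066); print(n,len(p), (p.mean(0),mid(p)) if len(p) else '')
print("F0",F())
E
```

```text
hover t 2.87 p [ 0.4525 -0.1718  0.1701] w 0.0855 g 0.0 f [-0.35 -0.21  0.58]
A 1906 (array([ 0.45032682, -0.17071461,  0.05978169]), array([ 0.45  , -0.1716,  0.0175]))
g1 1549 (array([ 0.4411235 , -0.25094564,  0.05962014]), array([ 0.4409, -0.2533,  0.0183]))
pu 2367 (array([ 0.45219313, -0.10040562,  0.05985416]), array([ 0.452 , -0.1007,  0.0172]))
F0 [ 0.00284096  0.06701788 -0.18436863]
```

View pics/w1.png

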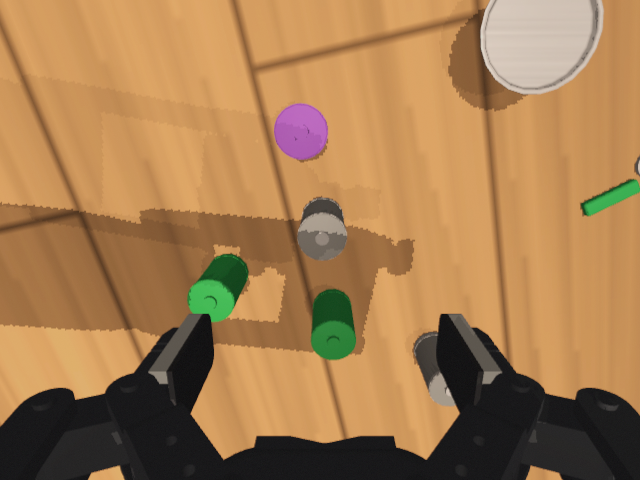

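The wrist view shows the grey cell at (322,238), between the purple one at (301,131) and the green ones at (210,300) and (333,335). It agrees with the other cameras to 2 mm, so I grasp it.

```bash
python3 - <<'E'
from h import *
env.move_l([.4512,-.1712,.031],feed=.12); st("down")
env.grab(); st("grab")
env.move_l([.4512,-.1712,.2],feed=.2); env.pause(.2); st("lift")
print("F A",F(15))
w=cams.get_image("wrist"); Wc=cloud(w); cv2.imwrite("pics/w2.png",w["frame"])
E
```

```text
down t 4.39 p [ 0.4517 -0.1714  0.0316] w 0.0858 g 0.0 f [-0.36  0.53  0.73]
grab t 4.93 p [ 0.4513 -0.1713  0.0314] w 0.031 g 59.3 f [-1.77  1.81  5.78]
lift t 6.12 p [ 0.4507 -0.171   0.1988] w 0.0312 g 59.5 f [ 0.58  0.02 -1.73]
F A [ 0.00763427 -0.19268267 -1.39282682]
```

View pics/w2.png

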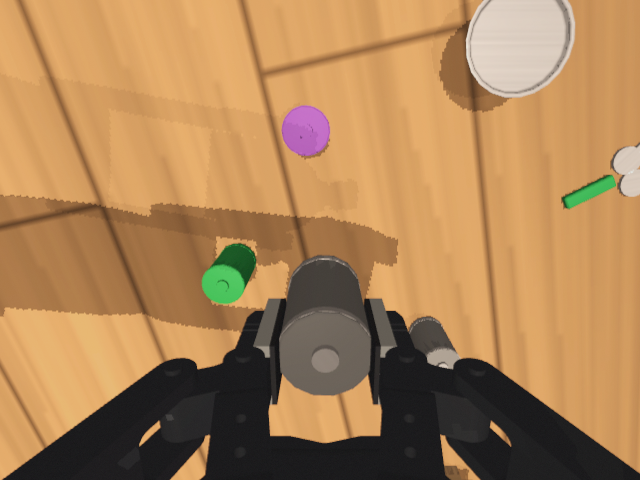

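The cell is held between the pads at (324,330). The wrist force changed by -1.2 N, so it is probably the heavier one; the balance will tell. I place it on the right pan, leaning with the dropped pan.

```bash
cat >> h.py <<'E'
H=.0314
def tcp(foot,a=0,h=H):
    up=-Ro.from_euler('xyz',tilt(a)).apply([0,0,1]); return np.array(foot)+h*up
def descend(foot,a,zend,lim,step=.0015,feed=.03,h=H,f0=None):
    """step the foot down to zend or till the upward force rises by lim"""
    f0=F(8,.01)[2] if f0 is None else f0
    z=foot[2]; d=0
    while z>zend+1e-6:
        z=max(z-step,zend); env.move_l(tcp([foot[0],foot[1],z],a,h),tilt(a),feed=feed)
        d=F(4,.01)[2]-f0
        if d>lim: break
    return z,d
E
python3 - <<'E'
from h import *
w=cams.get_image("wrist"); Wc=cloud(w); s=readout.get_state(); p0=s["position"]
R=Ro.from_euler('xyz',s["ee_rot"])
for C_ in (Wc,):
    q=near(C_,p0[0],p0[1],.03,p0[2]+.02,p0[2]+.034); q=R.inv().apply(q-p0); print("cell top in tool",len(q),q.mean(0),mid(q))
    p=near(C_,PR[0],PR[1],.045,.05,.07); print("pan",PR,len(p),mid(p) if len(p) else '')
foot=np.array([*PR,.085])
env.reach(tcp([*PR,.12]),tilt(0)); 
env.move_l(tcp([*PR,.066],.06),tilt(.06),feed=.12); st("above")
print(descend([*PR,.066],.06,.049,4)); st("contact")
t=cams.get_image("top"); s=cams.get_image("scene")
for im in (t,s):
    Cc=cloud(im); print("left pan floor z",near(Cc,*PL,.02,.045,.075)[:,2].mean())
cv2.imwrite("pics/s2.png",s["frame"][200:380,200:520])
E
```

```text
cell top in tool 8904 [ 0.00311265 -0.00041728 -0.02792039] [ 0.0061 -0.0002  0.0292]
pan [ 0.60469696 -0.07520456] 8894 [ 0.6031 -0.0752  0.0361]
above t 7.85 p [ 0.6044 -0.0778  0.0983] w 0.0315 g 59.5 f [ 0.77  0.98 -1.05]
(0.049, np.float64(0.7177149948355319))
contact t 11.32 p [ 0.6044 -0.0771  0.0805] w 0.0314 g 59.5 f [-0.89  1.29 -0.92]
left pan floor z 0.06076421820292819
left pan floor z 0.06004116752423313
```

View pics/s2.png

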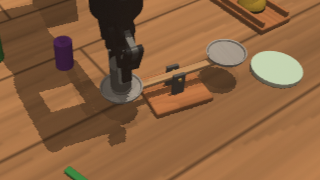

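The scene crop shows the cell standing in the right pan at (122,90) and the left pan raised by 6 mm, so the beam is at its stop. I release and fetch the second cell.

```bash
python3 - <<'E'
from h import *
env.open_gripper(); st("open")
p=readout.get_state()["position"]
env.move_l(p+[0,0,.08],feed=.2)
s=cams.get_image("scene"); Sc=cloud(s)
q=near(Sc,*PR,.035,.1,.12); print("A top",len(q),q.mean(0) if len(q) else '', "left z",near(Sc,*PL,.02,.045,.075)[:,2].mean())
env.reach([.5235,-.3135,.17],DN)
w=cams.get_image("wrist"); Wc=cloud(w); q=near(Wc,.5245,-.3135,.03,.053,.066); m=mid(q); print("B",len(q),q.mean(0),m)
f0=F(15)
c=np.array([.5239,-.3137])*.4+q.mean(0)[:2]*.6; print(c)
env.move_l([*c,.09],feed=.2); env.move_l([*c,.031],feed=.1); st("down")
env.grab(); st("grab")
env.move_l([*c,.2],feed=.2); env.pause(.2); print("B weight",f0-F(15)); st()
w=cams.get_image("wrist"); Wc=cloud(w); s=readout.get_state(); p0=s["position"]
R=Ro.from_euler('xyz',s["ee_rot"]); q=near(Wc,p0[0],p0[1],.022,p0[2]+.024,p0[2]+.034); q=R.inv().apply(q-p0); print("top in tool",q.mean(0),mid(q))
E
```

```text
open t 11.99 p [ 0.6043 -0.077   0.0804] w 0.0854 g 0.0 f [-0.26 -0.34  0.18]
A top 304 [ 0.60698605 -0.08106821  0.10595136] left z 0.060218211729356486
B 1894 [ 0.5221303  -0.31356818  0.05980982] [ 0.522  -0.3145  0.0174]
[ 0.52283818 -0.31362091]
down t 15.17 p [ 0.5234 -0.314   0.0317] w 0.0855 g 0.0 f [0.57 0.14 0.68]
grab t 15.71 p [ 0.523  -0.3138  0.0316] w 0.0312 g 59.4 f [-1.39  0.13  3.53]
B weight [ 0.12252721 -0.03289198  1.01686032]
 t 17.15 p [ 0.5228 -0.3136  0.1997] w 0.0311 g 59.4 f [ 0.52  0.78 -0.94]
top in tool [ 0.00135415 -0.00042033 -0.02825383] [ 0.002  -0.      0.0211]
```

```bash
python3 - <<'E'
from h import *
fb=F(80,.01); print("B abs",fb)
env.move_l(tcp([*PL,.165]),tilt(0),feed=.3)
print("again",F(40,.01)[2])
env.move_l(tcp([*PL,.072],.06),tilt(.06),feed=.15); st("above")
print(descend([*PL,.072],.06,.062,3,step=.002)); st("contact")
t=cams.get_image("top"); Cc=cloud(t); print("right/left z", near(Cc,*PR,.012,.1,.13)[:,2].mean(), F(30,.01)[2])
E
```

```text
B abs [-0.06021607  0.04422932 -0.67887261]
again -0.81741170499364
above t 20.62 p [0.6477 0.1185 0.1043] w 0.0315 g 59.4 f [ 0.64  0.46 -0.81]
(0.062, np.float64(-0.3234207847320736))
contact t 22.11 p [0.6468 0.1184 0.0932] w 0.0313 g 59.4 f [ 0.12  1.16 -0.48]
right/left z 0.10730355425749825 -0.6420370660333897
```

The averaged weight of B is about 0.7 N, so it looks like the lighter cell. I set it onto the raised pan, let go and watch the balance.

```bash
python3 - <<'E'
from h import *
print(descend([*PL,.062],.06,.0605,1.0,step=.0005,f0=-.7)); st("contact")
env.open_gripper()
p=readout.get_state()["position"]; env.move_l(p+[0,0,.09],feed=.2); env.pause(.3)
t=cams.get_image("top"); s=cams.get_image("scene"); cv2.imwrite("pics/s3.png",cv2.resize(s["frame"][200:330,270:470],None,fx=3,fy=3))
for im in (t,s):
    c=cloud(im)
    for n,P in (("L",PL),("R",PR)):
        q=near(c,*P,.03,.098,.13); print(n,len(q),np.round(q.mean(0),4),mid(q), "rim/floor",np.round(np.median(near(c,*P,.045,.04,.075)[:,2]),4))
st()
E
```

```text
(0.061, np.float64(1.2559803213798508))
contact t 22.98 p [0.647  0.1184 0.0925] w 0.0312 g 59.4 f [-0.77 -0.34  0.08]
L 52 [0.6379 0.11   0.1153] [0.6392 0.1117 0.0134] rim/floor 0.0608
R 188 [ 0.6044 -0.0765  0.1068] [ 0.6046 -0.0768  0.0178] rim/floor 0.0497
L 379 [0.6515 0.1106 0.1134] [0.6473 0.1147 0.018 ] rim/floor 0.0609
R 326 [ 0.6077 -0.0815  0.1057] [ 0.6049 -0.0802  0.0182] rim/floor 0.0497
 t 24.55 p [0.6467 0.1183 0.1816] w 0.0853 g 0.0 f [0.05 0.05 0.29]
```

View pics/s3.png

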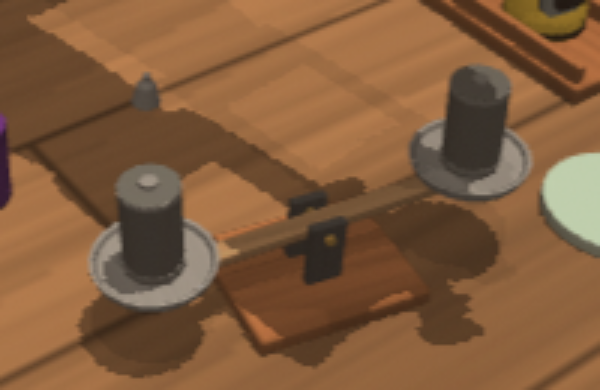

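The right side has dropped: the cell at crop (150,220) in the low right pan is the heavier, and the lighter one stands at (478,115) in the raised left pan. I grasp the heavy cell along its lean, lift slowly so the other pan settles gently, and look at the torch from near.

```bash
python3 - <<'E'
from h import *
h=.0325
env.move_l(tcp([*PR,.145],.06,h),tilt(.06),feed=.3)
env.move_l(tcp([*PR,.049],.06,h),tilt(.06),feed=.15); st("at A")
env.grab(); st("grab")
env.move_l(tcp([*PR,.068],.06,h),tilt(.06),feed=.025)
env.move_l(tcp([*PR,.15],0,h),tilt(0),feed=.2); st("lifted")
env.move_l([.51,.245,.215],tilt(0),feed=.3); env.pause(.2); st("view")
w=cams.get_image("wrist"); cv2.imwrite("pics/w3.png",w["frame"]); Wc=cloud(w)
s=readout.get_state(); p0=s["position"]; R=Ro.from_euler('xyz',s["ee_rot"])
q=near(Wc,p0[0],p0[1],.022,p0[2]+.02,p0[2]+.034); q=R.inv().apply(q-p0); print("ztop",np.percentile(q[:,2],[5,50,95]))
k=q[np.abs(q[:,2]-np.median(q[:,2]))<.0015]; k=k[np.abs(k[:,1])<.0155]; print("top in tool",k.mean(0),k.min(0),k.max(0))
r=near(Wc,.5237,.3313,.032,.078,.09); print("rim",len(r),r.mean(0),mid(r),r.min(0),r.max(0))
S=cams.get_image("scene"); c=cloud(S); q=near(c,*PL,.035,.095,.13); print("B",len(q),q.mean(0),np.median(near(c,*PL,.045,.04,.075)[:,2]))
E
```

```text
at A t 26.16 p [ 0.6051 -0.0766  0.0822] w 0.0853 g 0.0 f [ 0.22 -0.22  0.42]
grab t 26.69 p [ 0.6045 -0.0772  0.0822] w 0.0314 g 59.3 f [-0.88  0.54  5.77]
lifted t 28.16 p [ 0.604  -0.075   0.1817] w 0.0314 g 59.6 f [-0.6   0.15 -2.06]
view t 29.62 p [0.5103 0.2439 0.2149] w 0.0316 g 59.6 f [-0.37 -0.46 -1.25]
ztop [-0.02986    -0.02642061 -0.02325107]
top in tool [ 0.00068926 -0.00014045 -0.026374  ] [-0.01799435 -0.01549881 -0.02791731] [ 0.01724887  0.01548616 -0.02492731]
rim 1299 [0.52243529 0.33303048 0.08485038] [0.5226 0.3318 0.0229] [0.50002346 0.30921372 0.07823148] [0.54501989 0.35435783 0.08834706]
B 292 [0.65179888 0.11846376 0.10431402] 0.05001157148605068
```

View pics/w3.png

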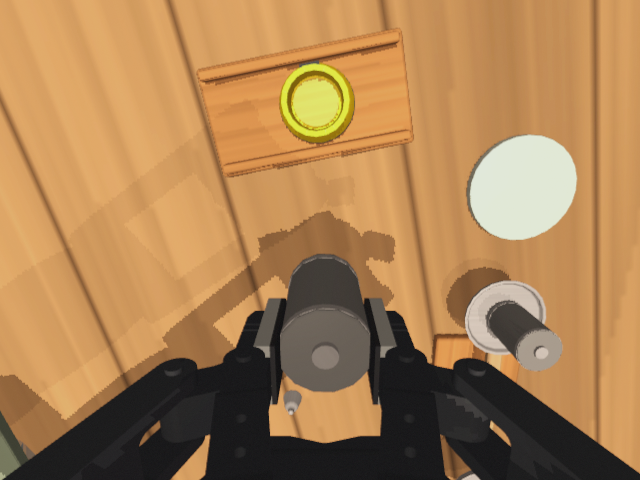

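The wrist view shows the torch mouth at (317,103), the held heavy cell at (325,340), and the lighter cell standing on its now lowered pan at (520,335). I feel for the mouth with guarded descents.

```bash
cat > ins.py <<'E'
from h import *
h=.0327; M=np.array([.5228,.3318])
env.move_l(tcp([*M,.105],0,h),tilt(0),feed=.2)
env.move_l(tcp([*M,.090],0,h),tilt(0),feed=.08); f0=F(25,.01); print("f0",f0); st()
offs=[(0,0)]+[(r*np.cos(a),r*np.sin(a)) for r in (.002,.004) for a in np.arange(0,2*np.pi,np.pi/3 if r<.003 else np.pi/5)]
ok=False
for o in offs:
    m=M+np.array(o); env.move_l(tcp([*m,.0865],0,h),tilt(0),feed=.05)
    z=.0865
    while z>.0705:
        z-=.001; env.move_l(tcp([*m,z],0,h),tilt(0),feed=.03); f=F(4,.01)-f0
        if f[2]>4: break
    zf=readout.get_state()["position"][2]-h
    print(np.round(o,4),"z",round(z,4),round(zf,4),"f",np.round(f,2),round(readout.get_state()["time_s"],1))
    if zf<.0785: ok=True; break
    if readout.get_state()["time_s"]>50: break
    env.move_l(tcp([*m,.0865],0,h),tilt(0),feed=.05)
print(ok); st()
E
python3 ins.py
```

```text
f0 [ 0.00901931  0.05580254 -1.32803221]
 t 31.01 p [0.5231 0.3318 0.1232] w 0.0316 g 59.5 f [-0.48 -0.04 -0.16]
[0 0] z 0.0705 0.0704 f [ 0.11 -0.26 -0.22] 35.8
True
 t 35.79 p [0.5228 0.3318 0.1031] w 0.031 g 59.5 f [-0.86 -0.19 -0.36]
```

The cell went into the bore on the first try with no contact force. Now I press it home gently.

```bash
python3 - <<'E'
from h import *
h=.0327; M=np.array([.5228,.3318]); f0=np.array([0,0,-1.33]); z=.0705
env.move_l(tcp([*M,.064],0,h),tilt(0),feed=.04); z=.064
while z>.0505:
    z-=.0006; env.move_l(tcp([*M,z],0,h),tilt(0),feed=.03); f=F(4,.01)-f0
    zf=readout.get_state()["position"][2]-h
    print(round(z,4),round(zf,4),np.round(f,1))
    if f[2]>10: break
st()
E
```

```text
0.0634 0.0635 [ 0.1 -0.3 -0.1]
0.0628 0.0628 [-0.4  0.1 -0.2]
0.0622 0.0622 [-0.3 -0.2 -0. ]
0.0616 0.0616 [0.2 0.  0. ]
0.061 0.061 [-0.1  0.2 -0.4]
0.0604 0.0607 [-0.7 -0.3  2.6]
0.0598 0.0602 [-0.8 -0.4  4.5]
0.0592 0.0592 [-0.9 -0.3  4.5]
0.0586 0.0585 [-1.  -0.1  4.5]
0.058 0.0579 [-1.1  0.2  3.7]
0.0574 0.0573 [-0.5 -0.3  3.9]
0.0568 0.0568 [-0. -0.  4.]
0.0562 0.0562 [-0.6  0.5  4.2]
0.0556 0.0556 [-0.5  0.   4. ]
0.055 0.055 [-0.5  0.3  4.1]
0.0544 0.0546 [-0.8 -0.4  5.8]
0.0538 0.0545 [-1.6 -0.3  8.8]
0.0532 0.0545 [-2.2 -0.7 11.4]
 t 41.2 p [0.5229 0.3319 0.0872] w 0.0314 g 60.8 f [-1.61 -0.52 11.  ]
```

```bash
python3 - <<'E'
from h import *
h=.0327; M=np.array([.5228,.3318])
env.move_l(tcp([*M,.0543],0,h),tilt(0),feed=.03); st()
env.open_gripper(); st("open")
env.move_l(tcp([*M,.16],0,h),tilt(0),feed=.15); env.move_l([.48,.2,.26],tilt(0),feed=.25); env.pause(.2)
S=cams.get_image("scene"); T=cams.get_image("top"); w=cams.get_image("wrist")
for n,im in (("scene",S),("top",T),("wrist",w)):
    c=cloud(im); q=near(c,*M,.025,.1,.13); b=near(c,*PL,.03,.095,.13)
    print(n,"torch cell",len(q),np.percentile(q[:,2],[50,98]) if len(q) else '',mid(q) if len(q) else '',"B",len(b),np.percentile(b[:,2],[50,98]) if len(b) else '',mid(b) if len(b) else '')
cv2.imwrite("pics/s4.png",cv2.resize(S["frame"][150:330,270:510],None,fx=3,fy=3)); st()
E
```

```text
t 41.45 p [0.5228 0.3318 0.0873] w 0.0312 g 60.1 f [-0.26 -0.94  5.64]
open t 42.02 p [0.5228 0.3318 0.0868] w 0.0852 g 0.0 f [ 0.66 -0.8   0.07]
scene torch cell 175 [0.11050032 0.11371247] [0.5241 0.3298 0.0178] B 290 [0.10593408 0.10907724] [0.6486 0.1224 0.0186]
top torch cell 0   B 192 [0.10740569 0.11226472] [0.6487 0.1251 0.0174]
wrist torch cell 2335 [0.1137022  0.11675674] [0.5216 0.3311 0.0172] B 1623 [0.10847119 0.11160493] [0.6473 0.1241 0.0179]
 t 44.0 p [0.48   0.2006 0.2594] w 0.0853 g 0.0 f [ 0.58 -0.72  0.56]
```

View pics/s4.png

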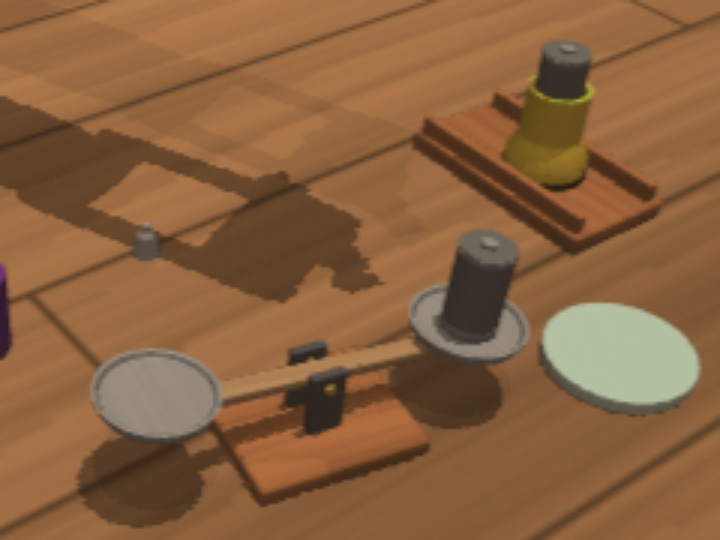

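The heavy cell sits nub up in the torch at (567,60), its top at about 115 mm. The lighter cell stands on its pan at (482,285), and the bell and coaster have not moved. I hand the job in.

```bash
python3 -c "
from h import *
print(job.finish_job())"
```

```text
the job is handed in; nothing more can be done
None
```

The balance dropped on the right, so I pressed that heavier cell, nub up, fully home in the torch (it met the hard stop at about 11 N); the lighter cell still stands on its pan, and I handed the job in at about 44 s.

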